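Hold the syringe driver's pusher open at the mark

TASK

The syringe driver must be held open for loading: first take the brown bottle off its deck and stand it upright in the enamel tray, without tipping it over. Then grip the orange paddle and pull the spring-return pusher out until its red pointer stands over the green clip on the scale, and keep holding it there with the gripper, still, as you finish (do not let go). Leave the other things on the bench where they are.

Things in the scene. Friction and masses are not known exactly. Their poses are not given: they have to be found in the camera images.
- driver: Syringe driver, fixed: white deck 270 mm long (its x), 110 wide, deck top 20 mm above its origin, with a blue housing 74 mm high over its far end (x from +85 to +135 mm). Origin: centre of the underside. Its x axis runs along the slide toward the blue housing, z up. It stands left or right on the bench, turned up to 0.3 rad.
- pusher: Spring-return pusher: grey block with an upright orange paddle 14 mm thick (x), 24 wide (y), 40 to 87 mm above the bench. Origin under the paddle at bench height, axes as the driver's; at rest at x +30, y +5 mm in the driver's frame. Slides only along the driver's x: pull to -x, away from the housing, 120 mm at most. The spring pulls back with 3 N at rest plus 80 N/m; let go, it runs back.
- pusher_grip (a point): Point on the axis of the orange paddle, 68 mm above the bench, where to pinch it from above across its 24 mm width (driver's y). The grey block under it is 30 (x) by 50 (y) mm, its top 40 mm above the bench; the nozzle collar behind (+x) is about 42 mm from the paddle at rest.
- pointer (a point): Tip of the red pointer, 4 mm wide, that sticks out from the pusher over the scale on the driver's -y edge; moves with the pusher. Its axes are parallel to the driver's.
- index_clip: Green clip fixed on the scale along the driver's -y edge, 10 mm long (driver's x), 22 wide, 8 high, underside 26 mm above the bench; the mark for the pointer, which passes just above it. Origin: centre of its underside; axes as the driver's. It needs 66 to 98 mm of pusher travel from rest, differently each time.
- brown_bottle: Loose brown glass bottle with a black cap, 51 mm across, 108 mm high (straight sides to about 70 mm), 0.1 to 0.2 kg; stands upright on the driver's deck in the pusher's way. Origin: centre of its underside, z up.
- tray: White enamel tray, fixed, open on top, 304 mm long (its x), 200 wide (its y), rim 48 mm high; flat floor about 8 mm above the bench, about 250 by 150 mm. Origin: centre of the underside. Its long side runs about across the bench; it stands on the other side from the driver.
- plaster_tape: Bystander: roll of plaster tape, 66 mm across, 25 high. Origin under its centre.
- rubber_stamp: Bystander: wooden hand stamp, 27x54 mm, 75 high, upright. Origin under its centre.
- thermometer: Bystander: white thermometer lying flat, 118 mm long. Origin under its centre.
- marker: Bystander: black marker lying flat, 130 mm long. Origin under its centre.
- cotton_jar: Bystander: white open jar, 79 mm across, 92 high. Origin under its centre.
- forceps: Bystander: steel forceps lying flat, 141 mm long. Origin under its centre.
Not all that is in view belongs to the job. Leave any blue or purple look-alike of the brown_bottle alone.

How it is judged:
On the way, in this order (a step that is already met when the one before it is completed fails the run):
1. the brown bottle stands upright in the tray, let go (x of brown_bottle in the frame of tray between -0.115 and 0.115 m and y of brown_bottle in the frame of tray between -0.07 and 0.07 m and z of brown_bottle in the frame of tray below 0.016 m and angle between brown_bottle's own z axis and vertical below 0.15 rad and linear speed of brown_bottle below 0.03 m/s and contact force between the fingers and brown_bottle below 0.2 N), for 0.2 s.
2. the pusher is gripped and held still with its pointer over the green clip (x of pointer in the frame of index_clip between -0.005 and 0.005 m and contact force between the fingers and pusher above 3 N and linear speed of pusher below 0.01 m/s), for 0.3 s.
At the end, for the whole second after the job is handed in: The gripper's fingers hold the pusher (more than 3 N of contact) still, the pointer's middle within 5 mm of the green clip's middle along the slide, and the brown bottle stands upright on the tray's floor, released (all of step 1 and all of step 2 and contact force between brown_bottle and pusher below 0.2 N); the arm keeps its last pose, push and grip.
It fails at once if the brown bottle is tipped over (more than about 45 degrees) (angle between brown_bottle's own z axis and vertical above 0.8 rad).
It fails at once if a bystander is moved by more than 30 mm (distance of any of plaster_tape, rubber_stamp, thermometer, marker, cotton_jar, forceps from where it was at the start of the episode above 0.03 m).
It also fails if it takes over 58 s, if anything falls off the work surface, if the arm or the gripper's body presses on something with over 40 N, if the wrist force passes 120 N, or if a joint passes its speed limit or range.

ROBOT

A 6-joint arm with a two-finger parallel gripper is mounted at the origin on a cart in front of the work surface, level with it; the furniture and walls round the work are solid. World frame = base frame: x ahead of the robot, y to its left, z up, the work surface at z = 0. Lengths are in m, angles in rad, forces in N, time in s.
With the tool pointing down it reaches from about 0.25 to 0.725 m from the base axis. Payload 9.7 kg.
Tool frame: the origin (TCP) lies where the fingers leave the gripper's body, on its centre line; the fingertips stand 73 mm ahead of it and the grasp point (between the pads) lies 54 mm ahead of it; z points along the fingers, y is the line along which they close (so a half turn about z gives the same grasp; the last joint's range is limited). The gripper opens to 85 mm and grips with 20 to 120 N. Pads are 22 mm wide; open, the fingers measure 114 mm over their backs; the gripper's body (76 mm by 85 mm) begins 54 mm behind the grasp point. The pads swing forward as they close: fully open they stand 13 mm farther back than shut.
Start: joints at [-1.322, 0.087, 0.176, 1.66, 0, 1.571], TCP at [0.135, -0.533, 0.304] pointing down, gripper open.
Joint ranges: [-3.13, 3.13], [-0.85, 1.81], [-1.15, 1.24], [-2.2, 2.28], [-1.44, 1.52], [-3.14, 3.14]. Speed limits (rad/s): [2.22, 2.22, 2.57, 3.14, 3.14, 3.14].

INTERFACE

Orientations are given as [roll, pitch, yaw] about the fixed x, y, z axes, in that order (R = Rz(yaw) Ry(pitch) Rx(roll)).
In Python, from station import sense, imaging, arm gives the robot as it stands. The module is installed in compiled form; this text tells all that it offers.
- The arm moves only by the shell command python3 -m handwheel 'ROWS' [FORCE]. ROWS is text: rows parted by semicolons, each of 7 numbers parted by spaces: the finger opening in m, from 0 to 0.0854, then the shift along the tool's x, y, z in m, then the turn, a rotation vector about the tool's x, y, z in rad. A call has 1 to 12 rows; each row is the pose to reach, as a shift and turn from the pose commanded when the call began, along the tool's axes at that moment; what a row does not reach only later rows make up. A row lasts 1/10 s, in which the tool goes at most 50 mm and 8.59 degrees, less where a joint would pass 70% of its speed; a pose out of reach is approached as far as the arm can. A call with a gripper value outside its range is refused whole. The fingers move at their own pace and stop on an object; FORCE is the grip in N (left out, the last holds). Time passes only in rows, so rows that repeat a pose let the fingers close. It gives the time, the measured TCP pose, the force, the opening and the grip force at its end, in the units of the state.
- sense(): the state, without advancing time (a new reading comes with each control period).
- imaging.capture(name): name is "side" or "top"; returns (picture, depth): 480x640x3 uint8, red, green, blue; 480x640 float32, m along the optical axis (not along the pixel's ray), 0 where there is no reading.
- imaging.camera_info(name): a dict with "K" (3x3 intrinsics, pixels), "k1" (the pictures are not rectified: a ray, as slopes to the right and down, at radius r is drawn at 1 + k1 r^2 times it, then the intrinsics apply), "R" (3x3) and "t" (3): a world point X has camera coordinates R X + t. Camera axes: x right, y down, z forward; pixel columns grow to the right and rows downward; lengths in m; the calibration is good to about 2 mm. A picture is of the moment at which its call begins. camera_info takes no time and is no camera call.
- arm.sign_off(): hands the job in; it is judged then, once.
The state is a dict: "t": time; "q": joint angles; "qvel": joint speeds; "effort": joint torques, N m; "tcp_pos": TCP position; "eef_rot": TCP orientation; "ft_force": force on the tool from outside, world axes, zero at the start; "torque": the same for the moment, N m; "grip_width": finger opening in m; "finger_force": force on a finger pad.
Only numpy, scipy, OpenCV 4.12 (cv2) and the standard library are available. Lean on these libraries where they do the work, as an engineer would, in place of code of your own. Each camera call takes 0.05 s, during which the arm holds its last target. There are 200 camera calls.

## Working session

There is one attempt and no reset: what is moved stays moved. The work goes in short steps, Python scripts to look and compute and a shell command to move; the robot and the scene stay as the last step left them, time stands still between calls to the robot, and variables do not carry over. Pictures are saved under pics/ and viewed, at most 10 in all, crops included, and the job is handed in when it is done.

```bash
mkdir -p pics
cat > h.py <<'E'
import numpy as np, cv2
from station import sense, imaging, arm
def cap(n, save=None):
    im,d=imaging.capture(n)
    np.savez(f'{n}.npz',im=im,d=d)
    if save: cv2.imwrite(f'pics/{save}.png',im[:,:,::-1])
    return im,d
def ray(n,u,v):
    c=imaging.camera_info(n);K=np.array(c['K']);k=c['k1'];R=np.array(c['R']);t=np.array(c['t'])
    p=cv2.undistortPoints(np.array([[[u,v]]],float),K,np.array([k,0,0,0,0.]))[0,0]
    return -R.T@t, R.T@np.array([p[0],p[1],1.])
def onz(n,u,v,z):
    o,d=ray(n,u,v); return o+d*(z-o[2])/d[2]
def pts(n,mask,dep):
    v,u=np.nonzero(mask&(dep>0)); c=imaging.camera_info(n);K=np.array(c['K'])
    p=cv2.undistortPoints(np.stack([u,v],1)[:,None].astype(float),K,np.array([c['k1'],0,0,0,0.]))[:,0]
    X=np.c_[p,np.ones(len(p))]*dep[v,u][:,None]
    return (X-np.array(c['t']))@np.array(c['R'])
E
python3 - <<'E'
from h import *
for n in('top','side'):
    cap(n,n+'0'); c=imaging.camera_info(n); o,d=ray(n,320,240); print(n,np.round(o,3),np.round(d,3),c['k1'],c['K'][0][0])
s=sense(); print(s)
E
```

```text
top [ 0.234 -0.02   1.646] [ 0.198  0.029 -0.98 ] -0.04112431388156975 457.9643563664165
side [ 0.043 -1.189  0.958] [ 0.317  0.757 -0.572] -0.02944405636914925 511.8780701094176
{'t': 0.1, 'q': array([-1.32196931e+00,  8.74073434e-02,  1.75215368e-01,  1.65978036e+00,
       -3.80236316e-05,  1.57078440e+00]), 'qvel': array([ 0.00049226, -0.00194807,  0.00230422,  0.00043482,  0.00093523,
       -0.00169492]), 'effort': array([-1.38715848e-03, -5.21559370e+01,  4.65655839e+01,  1.60234346e-02,
       -4.44729233e-05,  8.21329138e-06]), 'tcp_pos': array([ 0.13541185, -0.53295553,  0.30325368]), 'eef_rot': array([-3.14041664e+00,  3.80095826e-05,  2.48838982e-01]), 'ft_force': array([ 0.68082581, -0.00335408,  0.37350147]), 'torque': array([-0.03090404,  0.01154077,  0.02390933]), 'finger_force': 0.0, 'grip_width': 0.08548895051958472}
```

View pics/top0.png

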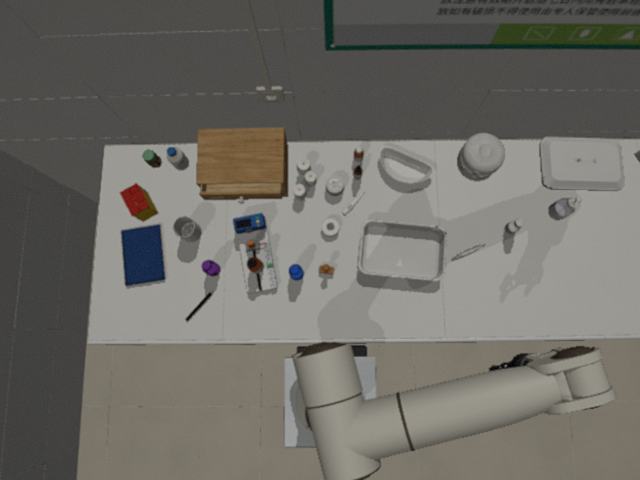

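View pics/side0.png

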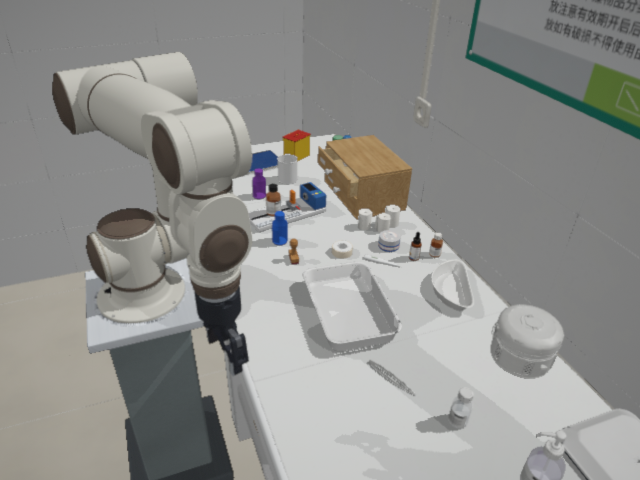

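Top view: the driver is at about (258,262), with its blue housing at (250,224), the orange paddle at (251,244) and the brown bottle at (255,266). The tray is at (402,250). Bottle candidates: the one on the deck at top (255,266) / side (273,200), purple (211,268), blue (296,272), and small amber vials at (358,155) and (358,172). Only the first is brown and stands on the deck, so I'll confirm it in a crop.

Run:
```python
from h import *
a=np.load('top.npz')['im'][205:305,190:320]; b=np.load('side.npz')['im'][150:260,235:345]
A=cv2.resize(a,(546,420),interpolation=cv2.INTER_CUBIC)
cv2.imwrite('pics/crop_top.png',A[:,:,::-1])
B=cv2.resize(b,None,fx=5,fy=5,interpolation=cv2.INTER_CUBIC); cv2.imwrite('pics/crop_side.png',B[:,:,::-1])
z=np.load('top.npz')
im,d=z['im'],z['d']
# depth clusters around the driver: heights
m=np.zeros(d.shape,bool); m[205:305,190:320]=1
P=pts('top',m,d); hsv=cv2.cvtColor(im,cv2.COLOR_RGB2HSV)[m&(d>0)]
def rep(name,s):
    if s.sum(): print(name,s.sum(),np.round(np.median(P[s],0),3),np.round(P[s].min(0),3),np.round(P[s].max(0),3))
H,S,V=hsv.T.astype(int)
rep('green',(abs(H-62)<15)&(S>80)&(V>50))
rep('orange',(H>=4)&(H<16)&(S>150)&(V>80))
rep('red',((H<4)|(H>175))&(S>120)&(V>60))
rep('blue',(abs(H-108)<12)&(S>120)&(V>40))
```

```text
green 15 [0.472 0.21  0.034] [0.467 0.2   0.025] [0.637 0.249 0.079]
orange 21 [0.542 0.27  0.085] [0.536 0.26  0.078] [0.549 0.282 0.091]
blue 439 [0.602 0.243 0.074] [0.421 0.09  0.026] [0.651 0.332 0.116]
```

View pics/crop_top.png

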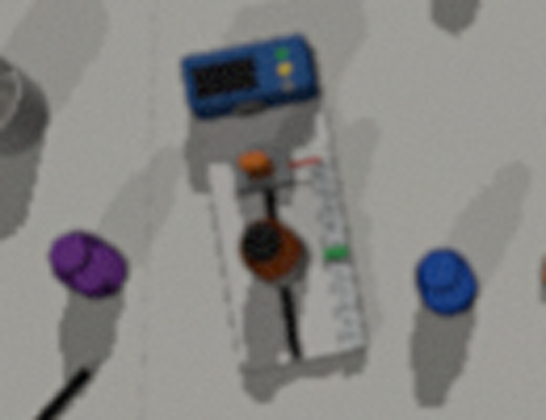

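View pics/crop_side.png

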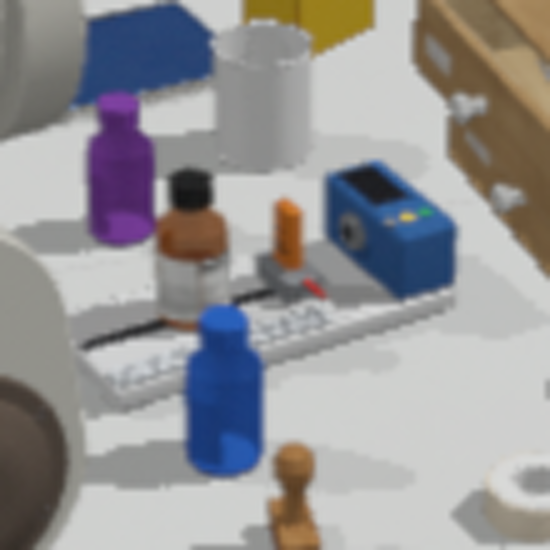

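The top crop shows the brown bottle with the black cap standing on the deck at crop (270,248), 1:1 (254,264). The orange paddle is at crop (256,163), the red pointer at (305,162) and the green clip at (336,253). The side crop confirms brown glass, a black cap and a white label, with the purple and blue look-alikes on the bench beside it. So the target is the one on the deck.

```bash
cat > meas.py <<'E'
from h import *
for i in range(1):
    im,d=cap('top')
z=np.load('top.npz'); im,d=z['im'],z['d']
hsv=cv2.cvtColor(im,cv2.COLOR_RGB2HSV).astype(int); H,S,V=hsv[...,0],hsv[...,1],hsv[...,2]
roi=np.zeros(d.shape,bool); roi[205:300,225:285]=1
full=np.full(d.shape+(3,),np.nan); m=d>0; full[m]=pts('top',m,d)
Z=full[...,2]
# housing top
h=roi&(abs(H-108)<14)&(S>100)&(Z>.055); h[:, 285:]=0
def rect(mask,nm):
    P=full[mask&np.isfinite(Z)]; r=cv2.minAreaRect((P[:,:2]*1000).astype(np.float32)); print(nm,len(P),np.round(r[0],1),np.round(r[1],1),round(r[2],1),'z',np.round(np.median(P[:,2]),4)); return P
rect(h&(Z>.068),'housing top')
dk=(roi&(Z>.012)&(Z<.034)&(S<60)&(V>100)).astype(np.uint8)
n,l,st,c=cv2.connectedComponentsWithStats(dk); k=1+np.argmax(st[1:,4]); P=rect(l==k,'deck')
print('bench z',np.nanmedian(Z[300:330,260:300]))
# -y edge line of deck: points
for nm,mk,hh in(('green',roi&(abs(H-62)<18)&(S>70)&(np.arange(480)[:,None]>250),.034),('red',roi&((H<6)|(H>172))&(S>90)&(np.arange(640)[None]>256)&(np.arange(480)[:,None]<250),.036),('orange',roi&(H>=4)&(H<18)&(S>150)&(np.arange(480)[:,None]<252),.087)):
    v,u=np.nonzero(mk); print(nm,len(u),u.mean(),v.mean(),np.round(onz('top',u.mean(),v.mean(),hh),4),'depth med',np.round(np.nanmedian(full[mk],0),4), 'u',u.min(),u.max(),'v',v.min(),v.max())
cap_=roi&(Z>.095)&(V<60)&(np.arange(480)[:,None]>245); v,u=np.nonzero(cap_)
print('cap',len(u),u.mean(),v.mean(),np.round(np.nanmean(full[cap_],0),4), onz('top',u.mean(),v.mean(),.107))
tr=np.zeros(d.shape,bool); tr[212:300,345:455]=1
P=rect(tr&(Z>.036)&(Z<.06),'tray rim')
E
python3 meas.py
python3 - <<'E'
from h import *
z=np.load('side.npz');im,d=z['im'],z['d']
hsv=cv2.cvtColor(im,cv2.COLOR_RGB2HSV).astype(int);H,S,V=hsv[...,0],hsv[...,1],hsv[...,2]
r=np.zeros(d.shape,bool)
def f(nm,box,cond,hh):
    r=np.zeros(d.shape,bool);x0,x1,y0,y1=box;r[y0:y1,x0:x1]=1;m=r&cond;v,u=np.nonzero(m)
    P=pts('side',m,d);print(nm,len(u),u.mean(),v.mean(),np.round(onz('side',u.mean(),v.mean(),hh),4),np.round(np.median(P,0),4))
f('orange',(286,300,186,206),(H>=4)&(H<18)&(S>150),.068)
f('cap',(264,282,180,194),V<60,.098)
f('red',(293,303,203,212),((H<6)|(H>172))&(S>100),.036)
P=None
E
```

```text
housing top 245 [621.  279.1] [ 47.  106.6] 11.8 z 0.0736
deck 663 [499.  229.4] [227.   57.3] 10.9 z 0.0216
bench z 8.901577362234416e-05
green 14 269.57142857142856 264.85714285714283 [0.4722 0.2084 0.034 ] depth med [0.4719 0.2087 0.0346] u 267 272 v 264 266
red 2 261.0 243.5 [0.5497 0.24   0.036 ] depth med [0.5495 0.2398 0.0373] u 259 263 v 243 244
orange 28 250.53571428571428 243.75 [0.5393 0.2683 0.087 ] depth med [0.5399 0.2694 0.0829] u 247 253 v 241 246
cap 80 252.0875 262.4 [0.4681 0.255  0.1233] [0.47058306 0.25795861 0.107     ]
tray rim 766 [ 520.3 -264. ] [306.7 201.3] 83.3 z 0.047
orange 49 292.38775510204084 196.57142857142858 [0.5431 0.2651 0.068 ] [0.543  0.2666 0.0671]
cap 50 272.82 187.74 [0.4824 0.2948 0.098 ] [0.4698 0.2499 0.124 ]
red 7 297.2857142857143 207.0 [0.5536 0.2438 0.036 ] [0.5542 0.2464 0.0352]
```

```bash
python3 - <<'E'
from h import *
from scipy.optimize import least_squares
def near(n,c,r,z0,z1):
    z=np.load(n+'.npz');P=pts(n,np.ones(z['d'].shape,bool),z['d'])
    return P[(np.hypot(P[:,0]-c[0],P[:,1]-c[1])<r)&(P[:,2]>z0)&(P[:,2]<z1)]
A=near('side',(.471,.257),.04,.035,.088); B=near('top',(.471,.257),.04,.035,.088)
for nm,P in(('side',A),('top',B),('both',np.r_[A,B])):
    s=least_squares(lambda c:np.hypot(*(P[:,:2]-c).T)-.0255,[.471,.257],loss='soft_l1',f_scale=.002); print(nm,len(P),s.x,np.abs(s.fun).mean())
T=near('top',(.471,.257),.04,.115,.14); print('captop',len(T),T.mean(0),T.max(0))
for nm,u,v in(('purple',211,267),('blue',296,271),('stamp',326,269)): print(nm,onz('top',u,v,.09 if nm!='stamp' else .06))
z=np.load('top.npz'); P=pts('top',np.ones(z['d'].shape,bool),z['d']); Q=P[(abs(P[:,0]-.52)<.05)&(abs(P[:,1]+.264)<.08)]; print('floor',np.median(Q[:,2]))
E
python3 -m handwheel '0.085 0.026 -0.034 0 0 0 0; 0.085 0.052 -0.068 0 0 0 0; 0.085 0.078 -0.102 0 0 0 0; 0.085 0.104 -0.136 0 0 0 0; 0.085 0.13 -0.17 0 0 0 0; 0.085 0.156 -0.204 0 0 0 0.01; 0.085 0.182 -0.238 0 0 0 0.02; 0.085 0.208 -0.272 0 0 0 0.03; 0.085 0.234 -0.306 0 0 0 0.04; 0.085 0.26 -0.34 0 0 0 0.049; 0.085 0.26 -0.34 0 0 0 0.049'
```

```text
side 199 [0.47088655 0.26006207] 0.0023662298566165356
top 54 [0.46994658 0.25510213] 0.0007800589955962676
both 253 [0.47029005 0.25894321] 0.0025348885078824274
captop 73 [0.46924764 0.25504937 0.12671562] [0.48263736 0.27069629 0.13371644]
purple [0.45885054 0.40308654 0.09      ]
blue [0.44156901 0.10942937 0.09      ]
stamp [0.45134249 0.00708295 0.06      ]
floor 0.001991156018457903
t: 1.25
tcp_pos: [0.3049, -0.1356, 0.3039]
eef_rot: [-3.141, -0.001, 0.207]
ft_force: [-0.0, 0.7, -0.2]
grip_width: 0.0847
finger_force: 0.0
```

```bash
python3 -m handwheel '0.085 0.024 -0.035 0 0 0 0; 0.085 0.048 -0.07 0 0 0 0; 0.085 0.073 -0.106 0 0 0 0; 0.085 0.097 -0.142 0 0 0 0; 0.085 0.121 -0.177 0 0 0 0; 0.085 0.145 -0.213 0 0 0 0; 0.085 0.17 -0.248 0 0 0 0; 0.085 0.194 -0.284 0.02 0 0 0; 0.085 0.218 -0.319 0.04 0 0 0; 0.085 0.242 -0.354 0.06 0 0 0; 0.085 0.242 -0.354 0.08 0 0 0; 0.085 0.242 -0.354 0.08 0 0 0'
```

```text
t: 2.45
tcp_pos: [0.4915, 0.1386, 0.2374]
eef_rot: [-3.109, 0.003, 0.263]
ft_force: [-0.5, 0.0, 0.1]
grip_width: 0.0849
finger_force: 0.0
```

Run:
```python
from h import *
s=sense(); p=s['tcp_pos']; y=s['eef_rot'][2]; print(p,s['eef_rot'])
d=np.array([.4705,.2565])-p[:2]; print('tool dx dy',d@[np.cos(y),np.sin(y)],d@[np.sin(y),-np.cos(y)],'dz',p[2]-.135)
```

```text
[0.49151868 0.13856088 0.23742798] [-3.10860624e+00  2.71604930e-03  2.62809458e-01]
tool dx dy 0.010342961057385018 -0.11935008562887392 dz 0.10242797740300902
```

```bash
python3 -m handwheel '0.085 0 0 0 0 0 0;0.085 0 0 0 0 0 0;0.085 0 0 0 0 0 0;0.085 0 0 0 0 0 0'
python3 - <<'E'
from h import *
s=sense(); print(s['q'],s['qvel'])
E
```

```text
t: 2.85
tcp_pos: [0.4909, 0.1389, 0.24]
eef_rot: [-3.109, -0.0, 0.263]
ft_force: [-1.2, 0.2, -0.3]
grip_width: 0.0848
finger_force: 0.0
[ 0.26190862 -0.02337981 -0.06086966  1.53289113  0.0330538   3.14051145] [ 0.00245251  0.0015901  -0.00243586 -0.00232524  0.00074594 -0.00101769]
```

Joint 6 reached its limit. I'll take out the tilt and use the half-turn equivalent grasp instead.

```bash
python3 -m handwheel '0.085 0 0 -0.02 -0.0326 0 0;0.085 0 0 -0.02 -0.0326 0 0' && python3 -m handwheel '0.085 0 0 0 0 0 -0.14;0.085 0 0 0 0 0 -0.28;0.085 0 0 0 0 0 -0.42;0.085 0 0 0 0 0 -0.56;0.085 0 0 0 0 0 -0.7;0.085 0 0 0 0 0 -0.84;0.085 0 0 0 0 0 -0.98;0.085 0 0 0 0 0 -1.12;0.085 0 0 0 0 0 -1.26;0.085 0 0 0 0 0 -1.4;0.085 0 0 0 0 0 -1.5;0.085 0 0 0 0 0 -1.5'  && python3 -m handwheel '0.085 0 0 0 0 0 -0.14;0.085 0 0 0 0 0 -0.28;0.085 0 0 0 0 0 -0.42;0.085 0 0 0 0 0 -0.56;0.085 0 0 0 0 0 -0.7;0.085 0 0 0 0 0 -0.84;0.085 0 0 0 0 0 -0.98;0.085 0 0 0 0 0 -1.12;0.085 0 0 0 0 0 -1.26;0.085 0 0 0 0 0 -1.4;0.085 0 0 0 0 0 -1.57;0.085 0 0 0 0 0 -1.57'
cat > to.py <<'E'
import sys
from h import *
def to(x,y,z):
    s=sense(); p=s['tcp_pos']; w=s['eef_rot']; c=w[2]; d=np.array([x,y])-p[:2]
    print('tcp',np.round(p,4),'rot',np.round(w,4),'f',np.round(s['ft_force'],1),'w',s['grip_width'],'ff',s['finger_force'],'t',s['t'])
    print('tool d',np.round([d@[np.cos(c),np.sin(c)],d@[np.sin(c),-np.cos(c)],p[2]-z],4))
if __name__=='__main__': to(*map(float,sys.argv[1:4]))
E
python3 to.py .4705 .2565 .135
```

```text
t: 3.05
tcp_pos: [0.4925, 0.1351, 0.2618]
eef_rot: [-3.139, -0.003, 0.268]
ft_force: [0.9, -0.1, -0.1]
grip_width: 0.0845
finger_force: 0.0
t: 4.25
tcp_pos: [0.4919, 0.1351, 0.259]
eef_rot: [-3.141, -0.003, 1.769]
ft_force: [-0.1, -0.1, -0.0]
grip_width: 0.0847
finger_force: 0.0
t: 5.45
tcp_pos: [0.492, 0.1351, 0.259]
eef_rot: [3.138, -0.001, -2.945]
ft_force: [1.0, 0.0, 0.5]
grip_width: 0.0847
finger_force: 0.0
tcp [0.492  0.1351 0.259 ] rot [ 3.1384e+00 -1.0000e-03 -2.9454e+00] f [1.  0.  0.5] w 0.0847308962722888 ff 0.0 t 5.45
tool d [-0.0026  0.1232  0.124 ]
```

```bash
python3 -m handwheel '0.085 -0.0006 0.03 0 0 0 0;0.085 -0.0012 0.06 0 0 0 0;0.085 -0.002 0.09 0 0 0 0;0.085 -0.0026 0.123 0 0 0 0;0.085 -0.0026 0.123 0.02 0 0 0;0.085 -0.0026 0.123 0.04 0 0 0;0.085 -0.0026 0.123 0.06 0 0 0;0.085 -0.0026 0.123 0.08 0 0 0;0.085 -0.0026 0.123 0.08 0 0 0'; python3 to.py .4705 .2565 .135
```

```text
t: 6.35
tcp_pos: [0.4694, 0.256, 0.1767]
eef_rot: [3.14, -0.005, -2.95]
ft_force: [-0.2, 0.5, 0.3]
grip_width: 0.0852
finger_force: 0.0
tcp [0.4694 0.256  0.1767] rot [ 3.1398 -0.0052 -2.9504] f [-0.2  0.5  0.3] w 0.08515490625390777 ff 0.0 t 6.35
tool d [-0.0011  0.0003  0.0417]
```

```bash
python3 -m handwheel '0.085 -0.001 0 0.015 0 0 0;0.085 -0.001 0 0.028 0 0 0;0.085 -0.001 0 0.041 0 0 0;0.085 -0.001 0 0.041 0 0 0;0.045 -0.001 0 0.041 0 0 0;0.045 -0.001 0 0.041 0 0 0;0.045 -0.001 0 0.041 0 0 0;0.045 -0.001 0 0.041 0 0 0;0.045 -0.001 0 0.041 0 0 0;0.045 -0.001 0 0.041 0 0 0' 35
python3 - <<'E'
from h import *
cap('side','grasp'); 
im=cv2.imread('pics/grasp.png'); cv2.imwrite('pics/grasp_c.png',cv2.resize(im[110:260,190:350],None,fx=3.5,fy=3.5))
E
```

```text
t: 7.35
tcp_pos: [0.4717, 0.2569, 0.1393]
eef_rot: [3.138, 0.0, -2.945]
ft_force: [-0.2, 0.1, 6.1]
grip_width: 0.0476
finger_force: 36.3
```

View pics/grasp_c.png

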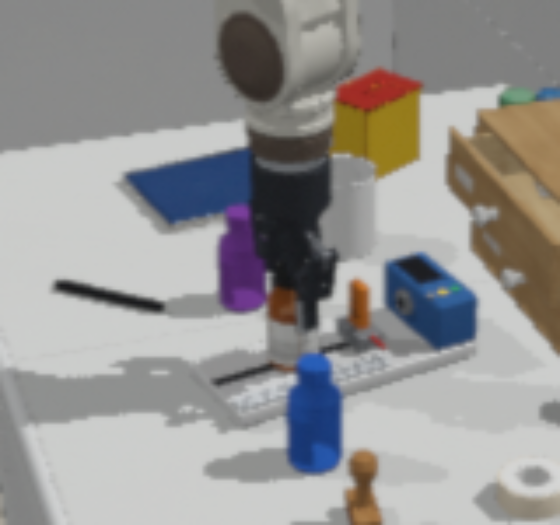

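The gripper holds the brown bottle at crop (290,330). The look-alikes and the paddle are clear. The opening is slightly under 51 mm, so I'll check the centring before lifting.

```bash
cat > fitb.py <<'E'
from h import *
from scipy.optimize import least_squares
import sys
def fit(c,z0,z1,n='side',fresh=True):
    im,d=cap(n) if fresh else (np.load(n+'.npz')['im'],np.load(n+'.npz')['d'])
    P=pts(n,np.ones(d.shape,bool),d)
    P=P[(np.hypot(P[:,0]-c[0],P[:,1]-c[1])<.035)&(P[:,2]>z0)&(P[:,2]<z1)]
    s=least_squares(lambda c:np.hypot(*(P[:,:2]-c).T)-.0255,c,loss='soft_l1',f_scale=.002); print(len(P),np.round(s.x,4),np.abs(s.fun).mean(),np.round(P.min(0),3),np.round(P.max(0),3))
if __name__=='__main__': fit([float(sys.argv[1]),float(sys.argv[2])],float(sys.argv[3]),float(sys.argv[4]),fresh=len(sys.argv)<6)
E
python3 fitb.py .471 .257 .028 .055 x; python3 fitb.py .471 .257 .028 .055
```

```text
86 [0.4713 0.2592] 0.002356950263612259 [0.443 0.225 0.029] [0.492 0.265 0.055]
79 [0.4707 0.2588] 0.002041386565669705 [0.444 0.229 0.029] [0.492 0.263 0.055]
```

```bash
python3 -m handwheel '0.045 0 0 -0.01 0 0 0;0.045 0 0 -0.025 0 0 0;0.045 0 0 -0.045 0 0 0;0.045 0 0 -0.065 0 0 0;0.045 0 0 -0.085 0 0 0;0.045 0 0 -0.105 0 0 0;0.045 0 0 -0.125 0 0 0;0.045 0 0 -0.14 0 0 0;0.045 0 0 -0.14 0 0 0'; python3 to.py .51 -.23 .27
```

```text
t: 8.35
tcp_pos: [0.4721, 0.2566, 0.2815]
eef_rot: [3.138, 0.003, -2.945]
ft_force: [-0.1, 1.2, -1.3]
grip_width: 0.0476
finger_force: 36.4
tcp [0.4721 0.2566 0.2815] rot [ 3.1376e+00  2.7000e-03 -2.9455e+00] f [-0.1  1.2 -1.3] w 0.04759500108538215 ff 36.378032824068214 t 8.35
tool d [ 0.0577 -0.4847  0.0115]
```

```bash
python3 -m handwheel '0.045 0.002 -0.015 0 0 0 0;0.045 0.005 -0.04 0 0 0 0;0.045 0.008 -0.07 0 0 0 0;0.045 0.012 -0.1 0 0 0 0;0.045 0.0155 -0.13 0 0 0 0;0.045 0.019 -0.16 0 0 0 0;0.045 0.0226 -0.19 0 0 0 0;0.045 0.026 -0.22 0 0 0 0;0.045 0.03 -0.25 0 0 0 0;0.045 0.033 -0.28 0 0 0 0;0.045 0.037 -0.31 0 0 0 0;0.045 0.04 -0.335 0 0 0 0'; python3 -m handwheel '0.045 0.003 -0.025 0 0 0 0;0.045 0.006 -0.05 0 0 0 0;0.045 0.01 -0.08 0 0 0 0;0.045 0.013 -0.11 0 0 0 0;0.045 0.016 -0.135 0 0 0 0;0.045 0.018 -0.15 0 0 0 0;0.045 0.018 -0.15 0 0 0 0;0.045 0.018 -0.15 0 0 0 0'; python3 to.py .51 -.23 .135
python3 - <<'E'
from h import *
cap('top','carry')
E
python3 - <<'E'
from h import *
z=np.load('top.npz'); P=pts('top',np.ones(z['d'].shape,bool),z['d'])
Q=P[(abs(P[:,0]-.52)<.09)&(abs(P[:,1]+.264)<.13)]; h=np.histogram(Q[:,2],bins=np.arange(-.01,.06,.004)); print(h)
E
```

```text
t: 9.55
tcp_pos: [0.4969, -0.0821, 0.2766]
eef_rot: [3.139, -0.003, -2.946]
ft_force: [0.7, 0.2, -1.8]
grip_width: 0.0476
finger_force: 36.4
t: 10.35
tcp_pos: [0.5089, -0.2305, 0.2766]
eef_rot: [3.138, -0.002, -2.946]
ft_force: [0.4, 0.4, -1.4]
grip_width: 0.0477
finger_force: 36.4
tcp [ 0.5089 -0.2305  0.2766] rot [ 3.138e+00 -1.900e-03 -2.946e+00] f [ 0.4  0.4 -1.4] w 0.04767332742690802 ff 36.36359365278622 t 10.35
tool d [-0.0012  0.0002  0.1416]
(array([ 19, 126, 329, 334, 141,  18,   3,   0,   0,   1,   0,   0,   0,
         2,   6,   3,   0]), array([-0.01 , -0.006, -0.002,  0.002,  0.006,  0.01 ,  0.014,  0.018,
        0.022,  0.026,  0.03 ,  0.034,  0.038,  0.042,  0.046,  0.05 ,
        0.054,  0.058]))
```

View pics/carry.png

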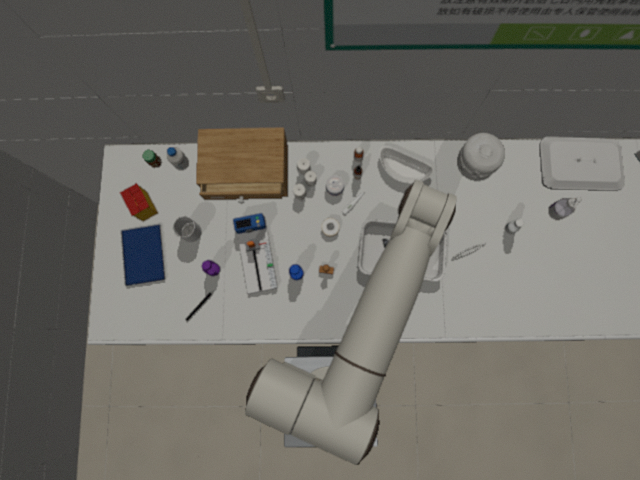

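Deck cleared, and the other items are where they were. The arm is over the tray at about (402,250). Next I'll lower the bottle until it touches.

```bash
python3 -m handwheel '0.045 0 0 0.02 0 0 0;0.045 0 0 0.045 0 0 0;0.045 0 0 0.07 0 0 0;0.045 0 0 0.095 0 0 0;0.045 0 0 0.115 0 0 0;0.045 0 0 0.13 0 0 0;0.045 0 0 0.14 0 0 0;0.045 0 0 0.143 0 0 0;0.045 0 0 0.143 0 0 0'; python3 -m handwheel '0.045 0 0 0.001 0 0 0;0.045 0 0 0.002 0 0 0;0.045 0 0 0.003 0 0 0;0.045 0 0 0.003 0 0 0'; python3 -m handwheel '0.045 0 0 0.001 0 0 0;0.045 0 0 0.002 0 0 0;0.045 0 0 0.002 0 0 0'
```

```text
t: 11.3
tcp_pos: [0.5091, -0.2301, 0.1343]
eef_rot: [3.139, -0.001, -2.945]
ft_force: [-0.6, -0.4, -0.7]
grip_width: 0.0481
finger_force: 36.4
t: 11.7
tcp_pos: [0.509, -0.2303, 0.1312]
eef_rot: [3.139, -0.001, -2.946]
ft_force: [-0.3, 0.4, -1.5]
grip_width: 0.0477
finger_force: 36.4
t: 12.0
tcp_pos: [0.5089, -0.2302, 0.1289]
eef_rot: [3.139, -0.001, -2.945]
ft_force: [-0.3, -0.4, -0.6]
grip_width: 0.0477
finger_force: 36.4
```

```bash
python3 -m handwheel '0.045 0 0 0.001 0 0 0;0.045 0 0 0.002 0 0 0;0.045 0 0 0.002 0 0 0'; python3 -m handwheel '0.045 0 0 0.001 0 0 0;0.045 0 0 0.0015 0 0 0;0.045 0 0 0.0015 0 0 0'
```

```text
t: 12.3
tcp_pos: [0.509, -0.2302, 0.1269]
eef_rot: [3.139, -0.001, -2.945]
ft_force: [0.5, 0.1, -1.4]
grip_width: 0.0476
finger_force: 36.4
t: 12.6
tcp_pos: [0.509, -0.2302, 0.1255]
eef_rot: [3.139, -0.001, -2.945]
ft_force: [-1.4, 0.2, -1.6]
grip_width: 0.0476
finger_force: 36.4
```

```bash
python3 -m handwheel '0.045 0 0 0.001 0 0 0;0.045 0 0 0.0015 0 0 0;0.045 0 0 0.0015 0 0 0'; python3 -m handwheel '0.045 0 0 0.001 0 0 0;0.045 0 0 0.0015 0 0 0;0.045 0 0 0.0015 0 0 0'
```

```text
t: 12.9
tcp_pos: [0.509, -0.2302, 0.1239]
eef_rot: [3.139, -0.001, -2.945]
ft_force: [0.7, 0.2, -0.6]
grip_width: 0.0477
finger_force: 36.4
t: 13.2
tcp_pos: [0.5093, -0.2302, 0.1233]
eef_rot: [3.139, -0.0, -2.945]
ft_force: [0.4, 1.6, 4.9]
grip_width: 0.0477
finger_force: 37.0
```

Touched down, so I'll release and retreat straight up.

```bash
python3 -m handwheel '0.055 0 0 0 0 0 0;0.065 0 0 0 0 0 0;0.085 0 0 0 0 0 0;0.085 0 0 0 0 0 0;0.085 0 0 0 0 0 0'; python3 -m handwheel '0.085 0 0 -0.02 0 0 0;0.085 0 0 -0.04 0 0 0;0.085 0 0 -0.07 0 0 0;0.085 0 0 -0.1 0 0 0;0.085 0 0 -0.13 0 0 0;0.085 0 0 -0.15 0 0 0;0.085 0 0 -0.15 0 0 0'; python3 to.py .542 .268 .25;  python3 - <<'E'
from h import *
cap('side','placed'); 
im=cv2.imread('pics/placed.png'); cv2.imwrite('pics/placed_c.png',cv2.resize(im[140:370,220:460],None,fx=2.5,fy=2.5))
E
```

```text
t: 13.7
tcp_pos: [0.509, -0.2302, 0.1224]
eef_rot: [3.139, -0.001, -2.945]
ft_force: [0.4, -0.0, 0.1]
grip_width: 0.0851
finger_force: 0.0
t: 14.4
tcp_pos: [0.51, -0.2309, 0.2758]
eef_rot: [3.142, 0.003, -2.945]
ft_force: [0.2, -0.0, -0.1]
grip_width: 0.0848
finger_force: 0.0
tcp [ 0.51   -0.2309  0.2758] rot [ 3.1416e+00  2.7000e-03 -2.9454e+00] f [ 0.2 -0.  -0.1] w 0.0848127508306064 ff 0.0 t 14.4
tool d [-0.1287  0.4831  0.0258]
```

View pics/placed_c.png

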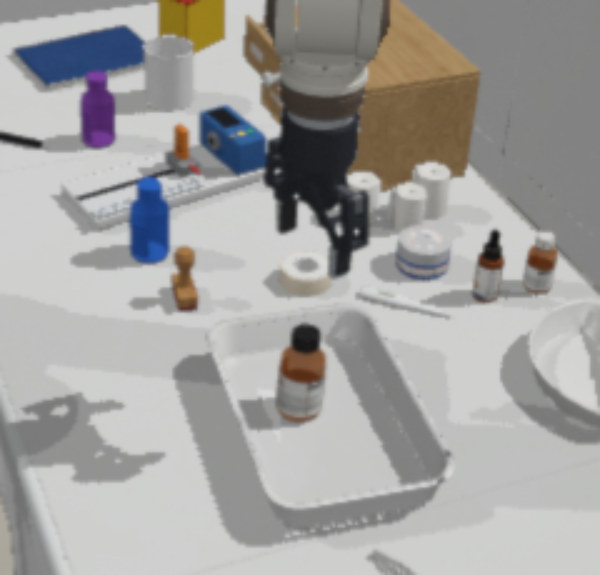

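The brown bottle stands upright in the tray at crop (302,375), i.e. full image (341,290). Nothing else has been disturbed. Now I'll measure the cleared driver.

```bash
cat > meas2.py <<'E'
from h import *
import sys
x0=float(sys.argv[1]) if len(sys.argv)>1 else 0
R=[]
for n in('top','side'):
  acc={}
  for i in range(4):
    im,d=cap(n); hsv=cv2.cvtColor(im,cv2.COLOR_RGB2HSV).astype(int);H,S,V=hsv[...,0],hsv[...,1],hsv[...,2]
    m=d>0; F=np.full(d.shape+(3,),np.nan); F[m]=pts(n,m,d)
    th=.2; c=np.array([.5132,.2572]); dx=F[...,0]-c[0]; dy=F[...,1]-c[1]
    X=dx*np.cos(th)+dy*np.sin(th); Y=-dx*np.sin(th)+dy*np.cos(th); Z=F[...,2]
    on=(abs(X)<.15)&(abs(Y)<.075)&(Z>.01)
    sel={'green':on&(abs(H-62)<20)&(S>70)&(X<0)&(Y<-.02),'red':on&((H<7)|(H>172))&(S>90)&(Y<-.012)&(X<.06)&(Z<.06),'orange':on&(H>=4)&(H<18)&(S>150)&(Z>.05)&(Y>-.012)&(X<.06),'housing':on&(abs(H-108)<14)&(S>100)&(Z>.068)}
    for k,s in sel.items():
        v,u=np.nonzero(s)
        if len(u)==0: continue
        hh={'green':.034,'red':.037,'orange':.087 if n=='top' else np.median(Z[s]),'housing':.074}[k]
        w=onz(n,u.mean(),v.mean(),hh)[:2]-c
        ext=[onz(n,a,b,hh)[:2]-c for a,b in zip(u,v)]; ex=np.array(ext)@[np.cos(th),np.sin(th)]; ey=np.array(ext)@[-np.sin(th),np.cos(th)]
        acc.setdefault(k,[]).append([len(u),1e3*ex.mean(),1e3*ey.mean(),1e3*ex.min(),1e3*ex.max(),1e3*ey.min(),1e3*ey.max()])
        if k=='housing':
            r=cv2.minAreaRect((F[s][:,:2]*1000).astype(np.float32)); print(n,'housing rect',np.round(r[0],1),np.round(r[1],1),round(r[2],2))
  for k,a in acc.items(): print(n,k,'N x y xmin xmax ymin ymax (driver, mm)',np.round(np.mean(a,0),1))
E
python3 meas2.py
python3 - <<'E'
from h import *
z=np.load('top.npz');im,d=z['im'],z['d'];m=d>0;F=np.full(d.shape+(3,),np.nan);F[m]=pts('top',m,d)
hsv=cv2.cvtColor(im,cv2.COLOR_RGB2HSV).astype(int)
roi=np.zeros(d.shape,bool);roi[225:300,225:285]=1
# slot (black groove) direction on deck
s=roi&(hsv[...,2]<45)&(F[...,2]>.008)&(F[...,2]<.03); v,u=np.nonzero(s)
W=np.array([onz('top',a,b,.02)[:2] for a,b in zip(u,v)]); W=W[W[:,0]<.53]
l=cv2.fitLine((W*1000).astype(np.float32),cv2.DIST_HUBER,0,.01,.01).ravel(); print('slot',len(W),l,'yaw',np.arctan(l[1]/l[0]))
E
```

```text
top housing rect [621.4 278.8] [ 46.9 106.4] 10.88
top housing rect [621.1 278.4] [ 45.9 105.6] 10.19
top housing rect [621.  278.6] [ 47.  106.4] 10.34
top housing rect [620.7 278.2] [ 47.2 106.8] 9.88
top green N x y xmin xmax ymin ymax (driver, mm) [ 14.  -49.9 -39.7 -54.2 -45.6 -48.7 -30.6]
top red N x y xmin xmax ymin ymax (driver, mm) [  1.2  32.  -18.7  31.9  32.  -20.5 -16.8]
top orange N x y xmin xmax ymin ymax (driver, mm) [27.8 27.8  5.7 18.3 36.8 -3.7 17.3]
top housing N x y xmin xmax ymin ymax (driver, mm) [239.8 110.5  -3.7  85.2 132.9 -53.8  52.3]
side housing rect [624. 278.] [ 49.4 105.5] 12.04
side housing rect [622.1 278. ] [ 49.2 102.1] 9.39
side housing rect [621.7 277.1] [ 48.4 107.1] 10.2
side housing rect [623.1 278.8] [ 49. 106.] 9.6
side red N x y xmin xmax ymin ymax (driver, mm) [  7.8  35.1 -23.9  31.9  38.7 -36.9 -14.5]
side orange N x y xmin xmax ymin ymax (driver, mm) [ 42.   31.6   2.8   9.9  50.1 -31.   40. ]
side housing N x y xmin xmax ymin ymax (driver, mm) [147.2 108.5 -10.   82.5 134.  -60.1  51.1]
slot 47 [9.8173690e-01 1.9024377e-01 4.6423981e+02 2.5766122e+02] yaw 0.19141044
```

```bash
python3 -m handwheel '0.085 -0.005 0.02 0 0 0 0;0.085 -0.016 0.06 0 0 0 0;0.085 -0.027 0.1 0 0 0 0;0.085 -0.037 0.14 0 0 0 0;0.085 -0.048 0.18 0 0 0 0;0.085 -0.058 0.22 0 0 0 0;0.085 -0.069 0.26 0 0 0 0;0.085 -0.08 0.3 0 0 0 0;0.085 -0.09 0.34 0 0 0 0;0.085 -0.101 0.38 0 0 0 0;0.085 -0.111 0.42 0 0 0 0;0.085 -0.117 0.44 0 0 0 0'; python3 -m handwheel '0.085 -0.006 0.023 0 0 0 0;0.085 -0.011 0.043 0 0 0 0;0.085 -0.011 0.043 0.03 0 0 0;0.085 -0.011 0.043 0.06 0 0 0;0.085 -0.011 0.043 0.08 0 0 0;0.085 -0.011 0.043 0.08 0 0 0;0.085 -0.011 0.043 0.08 0 0 0'; python3 to.py .541 .268 .122
```

```text
t: 16.05
tcp_pos: [0.5379, 0.2267, 0.2731]
eef_rot: [3.138, -0.002, -2.943]
ft_force: [0.3, -0.1, -0.2]
grip_width: 0.0852
finger_force: 0.0
t: 16.75
tcp_pos: [0.5405, 0.2682, 0.1941]
eef_rot: [3.139, -0.002, -2.945]
ft_force: [-0.0, 0.9, -0.4]
grip_width: 0.0848
finger_force: 0.0
tcp [0.5405 0.2682 0.1941] rot [ 3.1389e+00 -1.5000e-03 -2.9455e+00] f [-0.   0.9 -0.4] w 0.08478144545787641 ff 0.0 t 16.75
tool d [-0.0005 -0.0003  0.0721]
```

```bash
python3 -m handwheel '0.085 0 0 0.025 0 0 0;0.085 0 0 0.045 0 0 0;0.085 0 0 0.06 0 0 0;0.085 0 0 0.07 0 0 0;0.085 0 0 0.071 0 0 0;0.04 0 0 0.071 0 0 0;0.015 0 0 0.071 0 0 0;0.015 0 0 0.071 0 0 0;0.015 0 0 0.071 0 0 0;0.015 0 0 0.071 0 0 0;0.015 0 0 0.071 0 0 0;0.015 0 0 0.071 0 0 0' 60; python3 to.py .541 .268 .122
```

```text
t: 17.95
tcp_pos: [0.54, 0.272, 0.1244]
eef_rot: [3.131, 0.001, -2.942]
ft_force: [-5.6, 20.3, 3.9]
grip_width: 0.0228
finger_force: 60.0
tcp [0.54   0.272  0.1244] rot [ 3.1315e+00  8.0000e-04 -2.9422e+00] f [-5.6 20.3  3.9] w 0.02278668113561627 ff 59.97054040431976 t 17.95
tool d [-0.0001 -0.0042  0.0024]
```

```bash
python3 -m handwheel '0.015 0 0.002 0 0 0 0;0.015 0 0.0045 0 0 0 0;0.015 0.005 0.0045 0 0 0 0;0.015 0.013 0.0045 0 0 0 0;0.015 0.022 0.0045 0 0 0 0;0.015 0.031 0.0045 0 0 0 0;0.015 0.04 0.0045 0 0 0 0;0.015 0.05 0.0045 0 0 0 0;0.015 0.06 0.0045 0 0 0 0;0.015 0.068 0.0045 0 0 0 0;0.015 0.072 0.0045 0 0 0 0;0.015 0.072 0.0045 0 0 0 0'; python3 to.py .541 .268 .122; python3 meas2.py | grep -v housing;  python3 - <<'E'
from h import *
a=np.load('top.npz')['im'][225:305,215:295]; b=np.load('side.npz')['im'][170:250,240:320]
A=np.hstack([cv2.resize(x,(400,400),interpolation=cv2.INTER_CUBIC) for x in(a,b)]); cv2.imwrite('pics/pull1.png',A[:,:,::-1])
E
```

```text
t: 19.15
tcp_pos: [0.47, 0.2596, 0.1243]
eef_rot: [3.137, 0.004, -2.945]
ft_force: [8.0, 5.1, 0.8]
grip_width: 0.0232
finger_force: 59.8
tcp [0.47   0.2596 0.1243] rot [ 3.1375  0.0038 -2.9451] f [8.  5.1 0.8] w 0.023195718077587232 ff 59.81436610221863 t 19.15
tool d [-0.0712 -0.0056  0.0023]
top green N x y xmin xmax ymin ymax (driver, mm) [ 15.  -49.5 -39.1 -54.2 -44.9 -48.7 -30.6]
```

View pics/pull1.png

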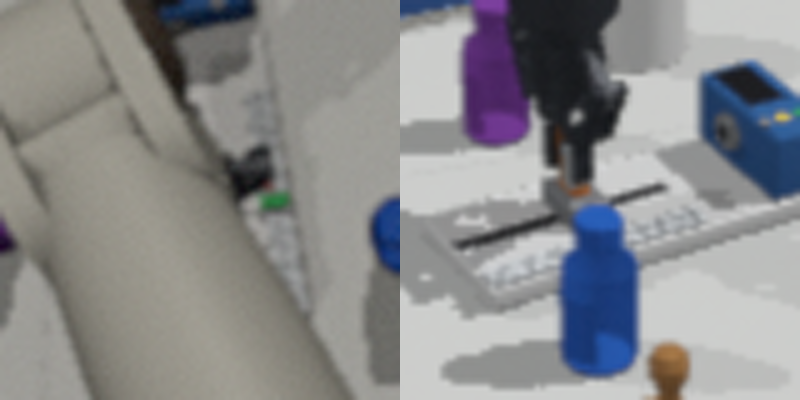

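The pusher is gripped and pulled out about 71 mm. In the top crop the red pointer tip at (262,185) stands just behind the green clip at (275,202). The blue bottle hides the clip in the side view. Next I'll pull 6 mm more and measure the gap from the top.

```bash
cat > gap.py <<'E'
from h import *
ims=[]
for i in range(10): ims.append(cap('top')[0].astype(float))
I=np.mean(ims,0); r=I[...,0]-np.maximum(I[...,1],I[...,2]); g=I[...,1]-np.maximum(I[...,0],I[...,2])
th=.19; ex=np.array([np.cos(th),np.sin(th)]); ey=np.array([-ex[1],ex[0]]); c=np.array([.5132,.2572])
out={}
for k,a,t,hh in(('red',r,12,.037),('green',g,15,.034)):
    w=np.zeros_like(a); w[250:275,258:276]=np.clip(a[250:275,258:276]-t,0,None)
    v,u=np.nonzero(w); ww=w[v,u]; 
    if not len(u): print(k,'none'); continue
    W=np.array([onz('top',p,q,hh)[:2]-c for p,q in zip(u,v)])*1e3; X=W@ex; Y=W@ey
    out[k]=(ww@X/ww.sum()); print(k,len(u),'px',round(ww@u/ww.sum(),2),round(ww@v/ww.sum(),2),'x',round(out[k],2),'y',round(ww@Y/ww.sum(),1),'xr',np.round([X.min(),X.max()],1))
    print([(int(a),int(b),int(q)) for a,b,q in zip(u,v,ww)])
if len(out)==2: print('pull more mm',out['red']-out['green'])
E
python3 -m handwheel '0.015 0.003 0 0 0 0 0;0.015 0.006 0 0 0 0 0;0.015 0.006 0 0 0 0 0;0.015 0.006 0 0 0 0 0'; python3 gap.py
```

```text
t: 19.95
tcp_pos: [0.4646, 0.2586, 0.1243]
eef_rot: [3.137, 0.004, -2.945]
ft_force: [7.8, 5.2, 0.8]
grip_width: 0.0233
finger_force: 59.8
red 2 px 268.43 263.0 x -42.59 y -37.7 xr [-43.  -42.3]
[(268, 263, 14), (269, 263, 10)]
green 20 px 269.76 264.74 x -49.19 y -40.9 xr [-54.5 -43.9]
[(271, 263, 12), (272, 263, 6), (267, 264, 5), (268, 264, 5), (269, 264, 4), (270, 264, 28), (271, 264, 35), (272, 264, 19), (266, 265, 1), (267, 265, 17), (268, 265, 30), (269, 265, 34), (270, 265, 37), (271, 265, 33), (272, 265, 16), (267, 266, 8), (268, 266, 14), (269, 266, 11), (270, 266, 10), (271, 266, 4)]
pull more mm 6.606624027355608
```

```bash
python3 -m handwheel '0.015 0.003 0 0 0 0 0;0.015 0.006 0 0 0 0 0;0.015 0.0065 0 0 0 0 0;0.015 0.0065 0 0 0 0 0;0.015 0.0065 0 0 0 0 0'; python3 gap.py; python3 to.py .54 .272 .122;  python3 - <<'E'
from h import *
cap('side')
a=np.load('top.npz')['im'][250:280,255:285]; b=np.load('side.npz')['im'][195:235,260:300]
A=np.hstack([cv2.resize(x,(400,400),interpolation=cv2.INTER_CUBIC) for x in(a,b)]); cv2.imwrite('pics/pull2.png',A[:,:,::-1])
E
```

```text
t: 20.95
tcp_pos: [0.4583, 0.2574, 0.1243]
eef_rot: [3.137, 0.004, -2.945]
ft_force: [8.2, 5.9, 0.5]
grip_width: 0.023
finger_force: 59.7
red 2 px 268.42 265.0 x -49.66 y -36.4 xr [-50.1 -49.4]
[(268, 265, 17), (269, 265, 12)]
green 9 px 271.13 264.4 x -48.96 y -45.9 xr [-54.5 -43.9]
[(271, 263, 4), (272, 263, 3), (270, 264, 14), (271, 264, 29), (272, 264, 18), (270, 265, 7), (271, 265, 31), (272, 265, 15), (271, 266, 2)]
pull more mm -0.7019762317112637
tcp [0.4584 0.2574 0.1243] rot [ 3.1372  0.0042 -2.9453] f [7.8 6.2 1.5] w 0.02321151722468844 ff 59.73811089992523 t 21.45
tool d [-0.0829 -0.0016  0.0023]
```

View pics/pull2.png

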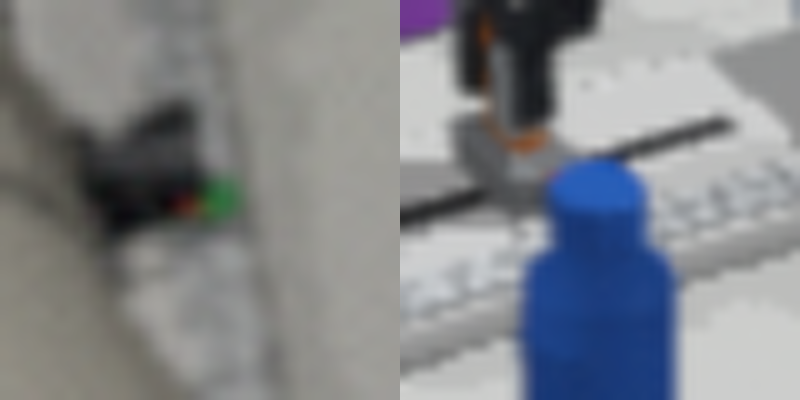

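Run:
```python
from h import *
I=np.mean([cap('top')[0].astype(float) for i in range(10)],0)
print(np.round((I[...,0]-I[...,2])[262:269,265:275]).astype(int)); print(np.round((I[...,1]-I[...,2])[262:269,265:275]).astype(int))
for v in (264,265,266): print(v,[round(float((onz('top',268.5,v,h)[:2]-[.5132,.2572])@[np.cos(.19),np.sin(.19)]*1e3),1) for h in(.034,.037,.04)])
s=sense(); print(s['t'],s['tcp_pos'],s['qvel'].max(),s['finger_force'])
```

```text
[[ -2  -1  -2  -3  -2  -1   0   2   5   6]
 [ -2  -3  -3  -5  -5  -5  -5  -3   4   6]
 [ -2  -2  -1  11  15   0 -13  -7   2   6]
 [ -2  -3   8  34  42  17  -9  -7   2   5]
 [  0   0   1  10  14   6  -4  -2   3   6]
 [  3   2   1  -1  -1  -1  -1  -1   2   5]
 [  4   4   3   0  -2  -1  -1  -1   1   5]]
[[-1 -1 -1 -2 -1  1  2  4  4  5]
 [ 0 -2 -2 -3 -2 10 20 19  8  5]
 [ 0 -1 -2 -4  8 31 44 33 12  5]
 [-1 -2  0  4 18 40 46 31 11  5]
 [ 0  1  4  7 10 19 18 10  4  4]
 [ 3  2  2  2  3  3  1  0  2  3]
 [ 3  3  3  2  0  0  0  0  1  4]]
264 [-45.7, -46.2, -46.7]
265 [-49.2, -49.7, -50.2]
266 [-52.7, -53.3, -53.8]
22.0 [0.45838983 0.25742898 0.12433295] 0.0008045209733125427 59.736626744270325
```

The pointer centroid is row 265.0 (x ≈ −49.7 mm) and the clip centre is −49.2 to −49.9 mm, so they line up to within about 1 mm. The hold is steady.

```bash
python3 -m handwheel '0.015 0 0 0 0 0 0;0.015 0 0 0 0 0 0;0.015 0 0 0 0 0 0'; python3 -c "
from station import arm; print(arm.sign_off())"
```

```text
t: 22.3
tcp_pos: [0.4584, 0.2574, 0.1243]
eef_rot: [3.137, 0.004, -2.945]
ft_force: [9.1, 5.6, 0.7]
grip_width: 0.0232
finger_force: 59.7
the job is handed in; nothing more can be done
None
```

I handed the job in at 22.3 s: the brown bottle stands upright in the tray, and the gripper holds the pusher still with its pointer within about 1 mm of the green clip's middle (sign-off returned no verdict).

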